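Couple the grinding cup to the sample mill and hold it down

TASK

In the lab's sample preparation corner, take the grinding cup with the straight bar grip on top out of the parts crate and set it upright on the sample mill: turn it until the splined socket in its underside meshes with the mill's drive gear and it slides down onto the spring-loaded seat, without forcing it. The mill only runs while the cup is pressed down, so push the cup and the seat right down to the stop and finish like that, still gripping the cup and holding it down; leave everything else standing where it is.

Things in the scene. Friction and masses are not known exactly. Their poses are not given: they have to be found in the camera images.
- cup_center (a point): The grinding cup (loose, about 0.32 kg), 97 mm tall, upright in the crate: black collar 60 mm across, 23.5 mm high, steel body 55 mm across up to 67.5 mm, and on its flat top a straight black bar grip 50 mm long, 16 mm wide, 29.5 mm high. This point lies on its axis 48 mm above the underside. z up, x along the bar.
- cup_grip (a point): Middle of the grinding cup's bar grip, on the cup's axis, 82 mm above its underside (15 mm below the bar's top). x along the bar, z up.
- cup_rim (a point): Centre of the grinding cup's underside, level with the lower edge of its hollow collar (wall 5 mm), which is what lands on the mill's seat. x along the bar grip, z up the axis.
- cup_socket (a point): Centre of the splined socket inside the collar, on the axis 11 mm above the underside: six inward splines 4 mm wide, reaching in to 12 mm from the axis, 2 to 20.5 mm above the edge, six equal grooves between them. Opposite grooves lie in line with the bar grip (x): the cup meshes when the bar is in line with any gear tooth, with about 8 degrees of play either way.
- mill: Sample mill, fixed to the bench: white motor housing 150 x 140 mm, 92 mm high, a sloping control console at its front (-x side, to 116 mm from the axis, 66 mm high), and on top a round grey collar 96 mm across outside, top edge 120 mm above the bench, holding an open well with a flared mouth, 78 mm across narrowing to 66 mm at 112 mm above the bench. Origin on the well's axis at bench level.
- seat_rest (a point): Point fixed on the mill's axis, 104 mm above the bench, level with the top of the unpressed spring seat. z up.
- seat (a joint): How far the spring-loaded seat, a black ring 42 to 61 mm across in the well around the gear, is pressed down, in m: 0 up (as at the start), 0.006 at the bottom stop. The spring takes 4.5 N to start it and 13.5 N at the stop, so it carries the cup's own weight without moving.
- drive (a joint): Angle of the drive gear about the mill's vertical axis, rad, counter-clockwise from above; 0 when one pair of teeth lies along the mill's x axis. It can be anywhere at the start, and turns stiffly (about 0.1 N m).
- gear_top (a point): Centre of the top of the drive gear: a steel upright star of six teeth in the well, 34 mm across, each tooth 5 mm wide with a rounded top, 60 degrees apart, on an 18 mm core. Its top is 12 mm above the unpressed seat, 116 mm above the bench: a cup not meshed stands on the teeth, its edge about 10 mm above the seat. x along one pair of teeth, z up.
- crate: White open parts crate standing on the bench, 250 x 260 mm outside, walls 5 mm thick, 50 mm high, floor 5 mm thick; origin at the centre of its underside.
- jar_center (a point): Steel storage jar in the crate, the same body as the cup (60 mm collar, 94 mm tall) but with a round knob on top and a closed bottom. Leave it. Point on its axis 47 mm up.
- blade_unit_center (a point): Spare blade unit in the crate: black disc 60 mm across, 22 mm high, with small steel blades on top (34 mm in all). Leave it. Point on its axis 17 mm up.
- pot_center (a point): Short steel pot with a flat black lid in the crate, 58 mm across, 58 mm tall. Leave it. Point on its axis 29 mm up.
- brush_center (a point): Cleaning brush lying in the crate along its far wall, 190 mm long. Leave it. Point near its middle, 9 mm up.
- wash_bottle_center (a point): Plastic wash bottle on the bench beyond the crate and mill, 62 mm across, 165 mm tall with its spout. Leave it. Point on its axis 65 mm up.
- reagent_bottle_center (a point): Brown glass bottle with a black cap on the bench, 68 mm across, 130 mm tall. Leave it. Point on its axis 65 mm up.
- flask_center (a point): Stoppered conical glass flask on the bench, 80 mm across, 141 mm tall. Leave it. Point on its axis 70 mm up.
- beaker_center (a point): Glass beaker on the bench, 70 mm across, 95 mm tall. Leave it. Point on its axis 47 mm up.

How it is judged:
On the way, in this order (a step that is already met when the one before it is completed fails the run):
1. the grinding cup is gripped and lifted clear of the crate (height (world z) of cup_rim above 0.06 m and contact force between the fingers and cup above 1 N), for 0.2 s.
2. the cup stands upright on the mill, splines meshed, its edge down to the seat (z of cup_rim in the frame of seat_rest below 0.003 m and horizontal distance between cup_rim and seat_rest below 0.004 m and angle between cup_rim's own z axis and vertical below 0.12 rad and (angle between the x axis of cup_rim and the x axis of gear_top, either way round below 0.25 rad or angle between the x axis of cup_rim and the x axis of gear_top, either way round between 0.8 and 1.3 rad)), for 0.1 s.
At the end, for the whole second after the job is handed in: The grinding cup sits upright (within 7 degrees) and centred (within 4 mm) in the mill's well with its splines meshed with the gear, its edge on the seat, and the seat held down at least 4.5 of its 6 mm, at rest, the fingers still on the cup with more than 2 N (value of joint seat above 0.0045 m and z of cup_rim in the frame of seat_rest below -0.0035 m and horizontal distance between cup_rim and seat_rest below 0.004 m and angle between cup_rim's own z axis and vertical below 0.12 rad and (angle between the x axis of cup_rim and the x axis of gear_top, either way round below 0.25 rad or angle between the x axis of cup_rim and the x axis of gear_top, either way round between 0.8 and 1.3 rad) and linear speed of cup below 0.02 m/s and contact force between the fingers and cup above 2 N); the arm keeps its last pose, push and grip.
It fails at once if the cup is forced: more than 45 N between the cup and the mill (contact force between cup and mill above 45 N).
It fails at once if something else in the crate is knocked over or shoved out of its place (distance of any of jar_center, blade_unit_center, pot_center, brush_center from where it was at the start of the episode above 0.035 m).
It fails at once if something on the bench is knocked over or shoved away (distance of any of wash_bottle_center, reagent_bottle_center, flask_center, beaker_center from where it was at the start of the episode above 0.035 m).
It also fails if it takes over 54 s, if anything falls off the work surface, if the arm or the gripper's body presses on something with over 40 N, if the wrist force passes 120 N, or if a joint passes its speed limit or range.

ROBOT

A 7-joint arm with a two-finger parallel gripper is mounted at the origin on the work surface. World frame = base frame: x ahead of the robot, y to its left, z up, the work surface at z = 0. Lengths are in m, angles in rad, forces in N, time in s.
With the tool pointing down it reaches from about 0.4 to 0.75 m from the base axis. Payload 19.5 kg.
Tool frame: the origin (TCP) lies on the centre line of the jaws, within the pads' length; the fingertips stand 19 mm ahead of it and the grasp point (between the pads) is the TCP (arm.tip_reach is the distance from the TCP to the fingertips, in m); x points along the fingers, y is the direction in which the jaws open and shut, and the axes are right-handed (so a half turn about x gives the same grasp; the last joint's range is limited). The gripper opens to 85 mm and grips with 20 to 120 N. Pads are 22 mm wide; open, the fingers measure 114 mm over their backs; the gripper's body (76 mm by 85 mm) begins 54 mm behind the grasp point. The pads swing forward as they close: fully open they stand 13 mm farther back than shut.
Start: joints at [1.153, 0.707, -0.028, 1.485, 0.022, 0.951, -0.075], TCP at [0.211, -0.535, 0.25] pointing down, gripper open.
Joint ranges: [-2.71, 2.71], [-0.32, 2.16], [-1.57, 1.52], [0, 2.45], [-1.46, 4.6], [0, 2.02], [-2.83, 2.83]. Speed limits (rad/s): [1.89, 1.89, 2.57, 2.57, 3.01, 3.01, 3.01].

INTERFACE

Orientations are given as a unit quaternion [w, x, y, z].
In Python, from bench import arm gives the robot as it stands. The module is installed in compiled form; this text tells all that it offers.
- The arm moves only by the tool servo_tool, never from a script. Its argument "rows" is a list of rows, each an object of numbers: "x", "y", "z": the shift along the tool's x, y, z in mm; "roll": the turn about the tool's x in rad; "fingers": the finger opening in mm, from 0 to 85.4. In form: [{"x": .., "y": .., "z": .., "roll": .., "fingers": ..}, ...]. A call has 1 to 12 rows; each row shifts and turns the commanded pose from where the row before left it, along the tool's axes as they then stand; what a row does not reach is not made up. A row lasts 1/12 s, in which the tool goes at most 41.7 mm and 7.16 degrees, less where a joint would pass 70% of its speed; a pose out of reach is approached as far as the arm can. A call is refused whole if a number of a shift passes 41.7 or a number of a turn 0.125, either way. A call with a gripper value outside its range is refused whole. The fingers move at their own pace and stop on an object; "squeeze" is the grip in N (left out, the last holds). Time passes only in rows, so rows that do not move let the fingers close. It gives the time, the measured TCP pose, the force and the opening at its end, in the units of the state.
- arm.get_obs(): the state, without advancing time (a new reading comes with each control period).
- arm.grab_frame(name): name is "scene" or "top"; returns the picture (400x640x3 uint8, blue, green, red); there is no depth.
- arm.camera_info(name): a dict with "fx", "fy", "cx", "cy" (pixels), "cam_to_world" (4x4, takes a point from camera to world coordinates). Camera axes: x right, y up, looking along -z (the intrinsics and any distortion apply to the point x, -y, -z); pixel columns grow to the right and rows downward; lengths in m; the calibration is good to about 2 mm. A picture is of the moment at which its call begins. camera_info takes no time and is no camera call.
- arm.sign_off(): hands the job in, once; it reports no verdict.
The state is a dict: "time": time; "joints": joint angles; "qvel": joint speeds; "tau": joint torques, N m; "ee_pos": TCP position; "orientation": TCP orientation; "ft_force": force on the tool from outside, world axes, zero at the start; "moment": the same for the moment, N m; "finger_gap": finger opening in m.
Only numpy, scipy, OpenCV 4.12 (cv2) and the standard library are available. Lean on these libraries where they do the work, as an engineer would, in place of code of your own. Each camera call takes 0.05 s, during which the arm holds its last target.

## Working session

There is one attempt and no reset: what is moved stays moved. The work goes in short steps, Python scripts to look and compute and a tool call to move; the robot and the scene stay as the last step left them, time stands still between calls to the robot, and variables do not carry over. Pictures are saved under pics/ and viewed, and the job is handed in when it is done.

Besides the shell and the picture viewer there is one more tool, called after "Call:" by a JSON object that holds its "method" and its "body", one argument or row to a line. servo_tool: Moves the arm, as the interface text tells. Its arguments: {"type":"object","properties":{"rows":{"type":"array"},"squeeze":{"type":"number"}},"required":["rows"]}

```bash
mkdir -p pics
python3 - <<'E'
from bench import arm
import cv2,numpy as np
np.set_printoptions(precision=4,suppress=True)
for n in("scene","top"):
    cv2.imwrite(f"pics/{n}0.png",arm.grab_frame(n)); 
    print(n,arm.camera_info(n))
print(arm.get_obs())
E
```

```text
scene {'fx': 369.87798820937724, 'fy': 369.87798820937724, 'cx': 315.54091579400637, 'cy': 198.60616485026455, 'cam_to_world': array([[-0.7668, -0.4516,  0.4561,  1.0439],
       [ 0.6415, -0.5174,  0.5663,  0.5484],
       [-0.0197,  0.7269,  0.6865,  0.7598],
       [ 0.    ,  0.    ,  0.    ,  1.    ]])}
top {'fx': 407.8028196162263, 'fy': 407.8028196162263, 'cx': 317.7025700020419, 'cy': 198.33446347724114, 'cam_to_world': array([[ 0.0179,  0.9759, -0.2176,  0.4083],
       [-0.9998,  0.0175, -0.0034,  0.0061],
       [ 0.0005,  0.2176,  0.976 ,  1.1158],
       [ 0.    ,  0.    ,  0.    ,  1.    ]])}
{'time': 0.1, 'joints': array([ 1.1533,  0.707 , -0.0276,  1.4849,  0.0219,  0.9509, -0.0755]), 'qvel': array([-0.0002, -0.0002, -0.0002, -0.0012, -0.    ,  0.0026,  0.0009]), 'tau': array([  0.0041, -88.4298,   1.2374, -23.6455,   0.0171,   0.005 ,
        -0.    ]), 'ee_pos': array([ 0.211 , -0.5347,  0.2499]), 'orientation': array([-0.1317, -0.6946, -0.1324,  0.6947]), 'ft_force': array([-0.2609,  0.7865,  1.2311]), 'moment': array([0.0383, 0.003 , 0.0253]), 'finger_gap': 0.08562084213309291}
```

View pics/scene0.png

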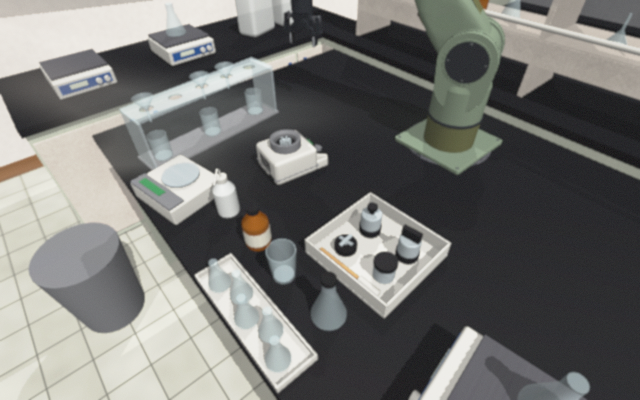

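View pics/top0.png

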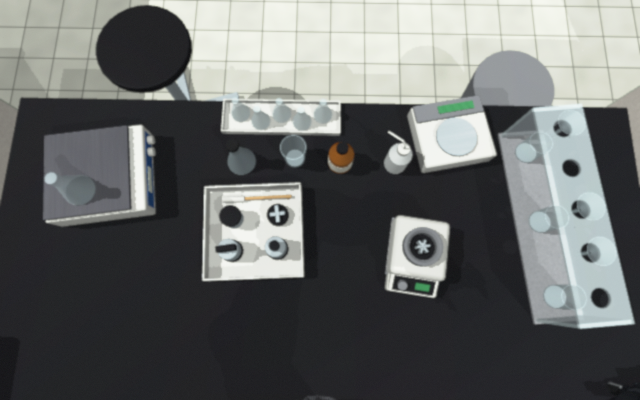

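The cup is the bar-topped item at about (229,249) in top view, with the jar at (275,247) and the mill well at (423,246). I'll enlarge these areas.

Run:
```python
import cv2,numpy as np
t=cv2.imread("pics/top0.png");s=cv2.imread("pics/scene0.png")
a=cv2.resize(t[225:275,200:250],(400,400),interpolation=cv2.INTER_CUBIC)
b=cv2.resize(t[221:271,398:448],(400,400),interpolation=cv2.INTER_CUBIC)
cv2.imwrite("pics/c1.png",np.hstack([a,b]))
a=cv2.resize(s[215:275,380:440],(400,400),interpolation=cv2.INTER_CUBIC)
b=cv2.resize(s[120:180,255:315],(400,400),interpolation=cv2.INTER_CUBIC)
cv2.imwrite("pics/c2.png",np.hstack([a,b]))
```

```text
(no output)
```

View pics/c1.png

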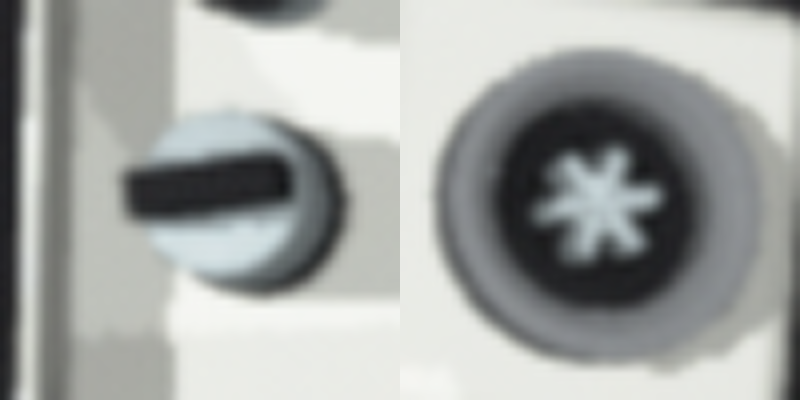

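View pics/c2.png

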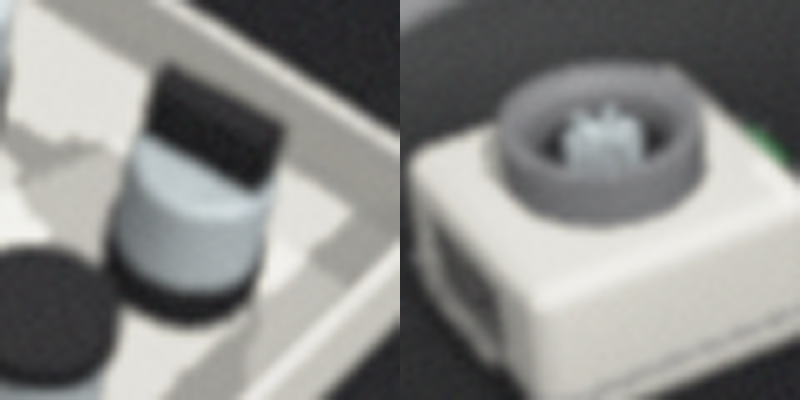

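```bash
cat > h.py <<'E'
import numpy as np,cv2
from bench import arm
np.set_printoptions(precision=4,suppress=True)
def cam(n):
    c=arm.camera_info(n);return c,np.array(c["cam_to_world"])
def proj(n,P):
    c,T=cam(n);p=(np.asarray(P,float)-T[:3,3])@T[:3,:3]
    return np.c_[c["cx"]+c["fx"]*p[:,0]/-p[:,2],c["cy"]-c["fy"]*p[:,1]/-p[:,2]]
def back(n,uv,z):
    c,T=cam(n);d=T[:3,:3]@np.array([(uv[0]-c["cx"])/c["fx"],-(uv[1]-c["cy"])/c["fy"],-1]);o=T[:3,3]
    return o+d*(z-o[2])/d[2]
def crop(n,u,v,s): return np.array([(u+.5)/s-.5+n[0],(v+.5)/s-.5+n[1]])
def circ(x,y,z,r):
    a=np.linspace(0,2*np.pi,60);return np.c_[x+r*np.cos(a),y+r*np.sin(a),0*a+z]
def rect(x,y,z,yaw,l,w):
    c,s=np.cos(yaw),np.sin(yaw);q=np.array([[1,1],[1,-1],[-1,-1],[-1,1],[1,1]])*[l/2,w/2]
    return np.c_[x+q[:,0]*c-q[:,1]*s,y+q[:,0]*s+q[:,1]*c,0*q[:,0]+z]
def overlay(img,n,curves,u0,v0,w,s):
    im=cv2.resize(img[v0:v0+w,u0:u0+w],None,fx=s,fy=s,interpolation=cv2.INTER_CUBIC)
    for P,col in curves:
        q=(proj(n,P)-[u0,v0]+.5)*s-.5
        cv2.polylines(im,[np.round(q).astype(int)],False,col,1,cv2.LINE_AA)
    return im
def cup(x,y,yaw,z=.005):
    return [(circ(x,y,z,.03),(0,255,0)),(circ(x,y,z+.0675,.0275),(0,0,255)),(rect(x,y,z+.097,yaw,.05,.016),(0,255,255)),(rect(x,y,z+.0675,yaw,.05,.016),(255,0,255))]
def mill(x,y,ang):
    o=[(circ(x,y,.12,.048),(0,255,0)),(circ(x,y,.12,.039),(0,0,255)),(circ(x,y,.104,.0305),(255,0,0))]
    for k in range(3): o.append((rect(x,y,.116,ang+k*np.pi/3,.034,.005),(0,0,255)))
    return o
E
python3 - <<'E'
from h import *
print(back("top",crop((200,225),222,193,8),.0725))
A=back("top",crop((200,225),126,196,8),.102);B=back("top",crop((200,225),280,177,8),.102);print((A+B)/2,np.linalg.norm(A-B),np.arctan2(*(B-A)[1::-1]))
print(back("top",crop((398,221),200,203,8),.116),back("top",crop((398,221),200,204,8),.12))
A=back("top",crop((398,221),260,190,8),.116);B=back("top",crop((398,221),137,215,8),.116);print(A,B,np.linalg.norm(A-B),np.arctan2(*(B-A)[1::-1]))
# scene
print("s",back("scene",crop((255,120),(499-400+705-400)/2,130,400/60),.12))
E
```

```text
[0.5052 0.238  0.0725]
[0.5044 0.2374 0.102 ] 0.0478015888823039 -1.4296640573782322
[ 0.5164 -0.2492  0.116 ] [ 0.5157 -0.2482  0.12  ]
[ 0.5207 -0.2677  0.116 ] [ 0.5124 -0.2298  0.116 ] 0.038838460620202825 1.7867552469349948
s [ 0.5198 -0.2434  0.12  ]
```

```bash
cat > ov.py <<'E'
import sys
from h import *
cx,cy,cyaw,mx,my,ma=map(float,sys.argv[2:8])
t=cv2.imread("pics/top0.png");s=cv2.imread("pics/scene0.png")
o=[]
for n,im,a,b in(("top",t,(204,227,46),(400,223,46)),("scene",s,(384,220,50),(260,125,50))):
    o.append(np.hstack([cv2.resize(overlay(im,n,c,r[0],r[1],r[2],10),(390,295) if 0 else (300,300),interpolation=cv2.INTER_AREA) for c,r in((cup(cx,cy,cyaw),a),(mill(mx,my,ma),b))]))
cv2.imwrite(sys.argv[1],np.vstack(o))
E
python3 ov.py pics/o1.png .505 .238 -1.43 .517 -.248 1.78
```

```text
(no output)
```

View pics/o1.png

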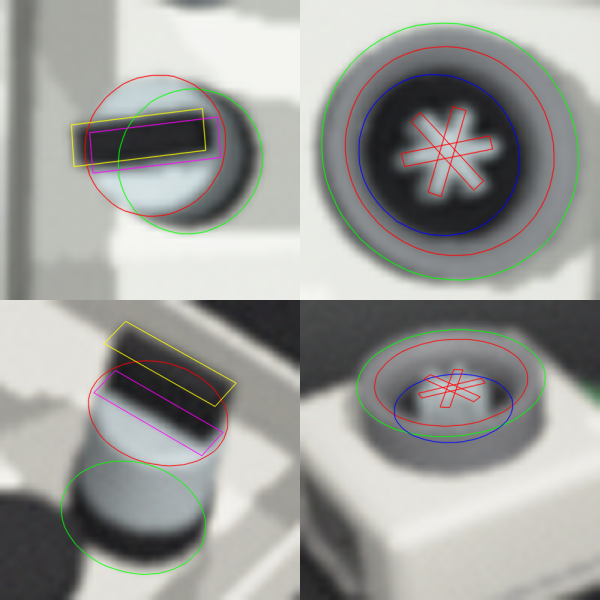

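```bash
cat > ov2.py <<'E'
import sys
from h import *
cx,cy,cyaw,mx,my,ma=map(float,sys.argv[2:8])
t=cv2.imread("pics/top0.png");s=cv2.imread("pics/scene0.png")
a=overlay(t,"top",cup(cx,cy,cyaw)[1:3],210,230,30,13);b=overlay(t,"top",mill(mx,my,ma)[:1]+mill(mx,my,ma)[3:],408,231,30,13)
c=overlay(s,"scene",cup(cx,cy,cyaw),390,222,36,11);d=overlay(s,"scene",mill(mx,my,ma),266,127,36,11)
f=lambda x:cv2.resize(x,(300,300))
cv2.imwrite(sys.argv[1],np.vstack([np.hstack([f(a),f(b)]),np.hstack([f(c),f(d)])]))
E
python3 ov2.py pics/o2.png .504 .2375 -1.44 .516 -.249 1.77
```

```text
(no output)
```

View pics/o2.png

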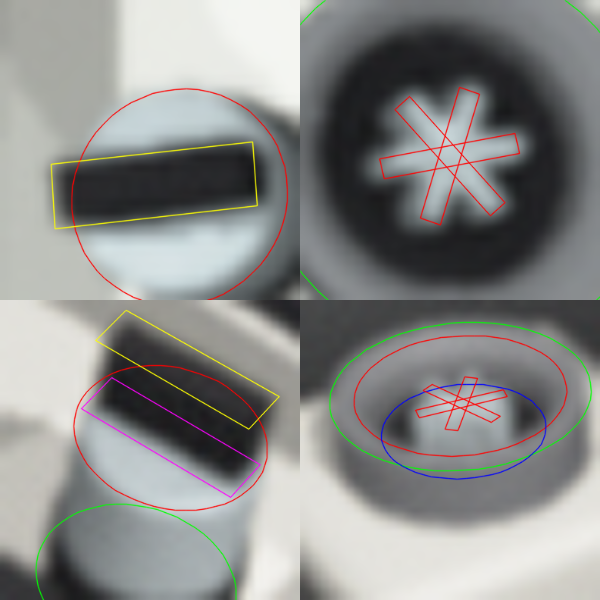

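```bash
cat >> h.py <<'E'
from scipy.spatial.transform import Rotation as Ro
def state():
    o=arm.get_obs();q=o["orientation"];R=Ro.from_quat([q[1],q[2],q[3],q[0]]).as_matrix();return o,R
def plan(tx,ty,tz,jawyaw=None):
    "shift in tool axes mm + roll to make tool y horizontal yaw = jawyaw mod pi"
    o,R=state();d=(np.array([tx,ty,tz])-o["ee_pos"])*1e3
    print("pos",o["ee_pos"],"t",o["time"],"gap",o["finger_gap"],"F",o["ft_force"],"j",o["joints"])
    print("tool-axes mm",R.T@d,"world mm",d);print(R)
    yw=np.arctan2(R[1,1],R[0,1]);print("jaw yaw",yw)
    if jawyaw is not None:
        e=(jawyaw-yw+np.pi/2)%np.pi-np.pi/2;print("yaw err (world ccw)",e,"roll",-e)
E
python3 -c "
from h import *
plan(.505,.2375,.25,-1.44+np.pi/2);print(arm.tip_reach)
plan(.45,-.2,.25)"
```

```text
pos [ 0.211  -0.5347  0.2499] t 0.1 gap 0.08562084213309291 F [-0.2609  0.7865  1.2311] j [ 1.1533  0.707  -0.0276  1.4849  0.0219  0.9509 -0.0755]
tool-axes mm [   0.4939 -610.4127 -556.8842] world mm [294.0434 772.1803   0.0993]
[[-0.0003  0.367  -0.9302]
 [ 0.0009 -0.9302 -0.367 ]
 [-1.     -0.001  -0.    ]]
jaw yaw -1.1950657898447554
yaw err (world ccw) 1.325862116639652 roll -1.325862116639652
0.019
pos [ 0.211  -0.5347  0.2499] t 0.1 gap 0.08562084213309291 F [-0.2609  0.7865  1.2311] j [ 1.1533  0.707  -0.0276  1.4849  0.0219  0.9509 -0.0755]
tool-axes mm [   0.119  -223.6154 -345.1794] world mm [239.0434 334.6803   0.0993]
[[-0.0003  0.367  -0.9302]
 [ 0.0009 -0.9302 -0.367 ]
 [-1.     -0.001  -0.    ]]
jaw yaw -1.1950657898447554
```

Call:
{"method": "servo_tool", "body": {
  "rows": [
    {"y":-18.6,"z":-28.8,"fingers":60},
    {"y":-18.6,"z":-28.8},
    {"y":-18.6,"z":-28.8},
    {"y":-18.6,"z":-28.8},
    {"y":-18.6,"z":-28.8},
    {"y":-18.6,"z":-28.8},
    {"y":-18.6,"z":-28.8},
    {"y":-18.6,"z":-28.8},
    {"y":-18.6,"z":-28.8},
    {"y":-18.6,"z":-28.8},
    {"y":-18.6,"z":-28.8},
    {"y":-18.6,"z":-28.8}
  ]
}}

```text
schema error: expected keys x, y, z, roll, fingers
```

Call:
{"method": "servo_tool", "body": {
  "rows": [
    {"roll":-0.1105},
    {"roll":-0.1105},
    {"roll":-0.1105},
    {"roll":-0.1105},
    {"roll":-0.1105},
    {"roll":-0.1105},
    {"roll":-0.1105},
    {"roll":-0.1105},
    {"roll":-0.1105},
    {"roll":-0.1105},
    {"roll":-0.1105},
    {"roll":-0.1105}
  ]
}}

```text
schema error: expected keys x, y, z, roll, fingers
```

```bash
python3 -c "
from h import *
plan(.505,.2375,.25,-1.44+np.pi/2)"
```

```text
pos [ 0.211  -0.5347  0.2499] t 0.1 gap 0.08562084213309291 F [-0.2609  0.7865  1.2311] j [ 1.1533  0.707  -0.0276  1.4849  0.0219  0.9509 -0.0755]
tool-axes mm [   0.4939 -610.4127 -556.8842] world mm [294.0434 772.1803   0.0993]
[[-0.0003  0.367  -0.9302]
 [ 0.0009 -0.9302 -0.367 ]
 [-1.     -0.001  -0.    ]]
jaw yaw -1.1950657898447554
yaw err (world ccw) 1.325862116639652 roll -1.325862116639652
```

Every key is needed in each row.

Call:
{"method": "servo_tool", "body": {
  "rows": [
    {"x":0,"y":-18.6,"z":-28.8,"roll":0,"fingers":60},
    {"x":0,"y":-18.6,"z":-28.8,"roll":0,"fingers":60},
    {"x":0,"y":-18.6,"z":-28.8,"roll":0,"fingers":60},
    {"x":0,"y":-18.6,"z":-28.8,"roll":0,"fingers":60},
    {"x":0,"y":-18.6,"z":-28.8,"roll":0,"fingers":60},
    {"x":0,"y":-18.6,"z":-28.8,"roll":0,"fingers":60},
    {"x":0,"y":-18.6,"z":-28.8,"roll":0,"fingers":60},
    {"x":0,"y":-18.6,"z":-28.8,"roll":0,"fingers":60},
    {"x":0,"y":-18.6,"z":-28.8,"roll":0,"fingers":60},
    {"x":0,"y":-18.6,"z":-28.8,"roll":0,"fingers":60},
    {"x":0,"y":-18.6,"z":-28.8,"roll":0,"fingers":60},
    {"x":0,"y":-18.6,"z":-28.8,"roll":0,"fingers":60}
  ]
}}

```text
time: 1.1
ee_pos: [0.4513, -0.1988, 0.2502]
orientation: [-0.132, -0.695, -0.132, 0.695]
ft_force: [0.8, -0.4, 0.4]
finger_gap: 0.06
```

Call:
{"method": "servo_tool", "body": {
  "rows": [
    {"x":0,"y":0,"z":0,"roll":-0.1105,"fingers":60},
    {"x":0,"y":0,"z":0,"roll":-0.1105,"fingers":60},
    {"x":0,"y":0,"z":0,"roll":-0.1105,"fingers":60},
    {"x":0,"y":0,"z":0,"roll":-0.1105,"fingers":60},
    {"x":0,"y":0,"z":0,"roll":-0.1105,"fingers":60},
    {"x":0,"y":0,"z":0,"roll":-0.1105,"fingers":60},
    {"x":0,"y":0,"z":0,"roll":-0.1105,"fingers":60},
    {"x":0,"y":0,"z":0,"roll":-0.1105,"fingers":60},
    {"x":0,"y":0,"z":0,"roll":-0.1105,"fingers":60},
    {"x":0,"y":0,"z":0,"roll":-0.1105,"fingers":60},
    {"x":0,"y":0,"z":0,"roll":-0.1105,"fingers":60},
    {"x":0,"y":0,"z":0,"roll":-0.1105,"fingers":60}
  ]
}}

```text
time: 2.1
ee_pos: [0.4505, -0.2004, 0.2501]
orientation: [0.533, 0.465, 0.533, -0.465]
ft_force: [0.5, 0.3, -0.7]
finger_gap: 0.0601
```

```bash
python3 -c "
from h import *
plan(.505,.2375,.25,-1.44+np.pi/2)"
```

```text
pos [ 0.4505 -0.2004  0.2501] t 2.1 gap 0.06013987230992409 F [ 0.5429  0.3185 -0.7007] j [ 0.5671  0.6031 -0.3723  1.7694  0.2852  0.8228  0.1955]
tool-axes mm [   0.2161  113.5623 -426.4095] world mm [ 54.5082 437.8931  -0.1408]
[[-0.0004  0.9907  0.136 ]
 [ 0.0002  0.136  -0.9907]
 [-1.     -0.0003 -0.0003]]
jaw yaw 0.13643918842586372
yaw err (world ccw) -0.005642861630967166 roll 0.005642861630967166
```

Call:
{"method": "servo_tool", "body": {
  "rows": [
    {"x":0,"y":9.5,"z":-35.5,"roll":0,"fingers":60},
    {"x":0,"y":9.5,"z":-35.5,"roll":0,"fingers":60},
    {"x":0,"y":9.5,"z":-35.5,"roll":0,"fingers":60},
    {"x":0,"y":9.5,"z":-35.5,"roll":0,"fingers":60},
    {"x":0,"y":9.5,"z":-35.5,"roll":0,"fingers":60},
    {"x":0,"y":9.5,"z":-35.5,"roll":0,"fingers":60},
    {"x":0,"y":9.5,"z":-35.5,"roll":0,"fingers":60},
    {"x":0,"y":9.5,"z":-35.5,"roll":0,"fingers":60},
    {"x":0,"y":9.5,"z":-35.5,"roll":0,"fingers":60},
    {"x":0,"y":9.5,"z":-35.5,"roll":0,"fingers":60},
    {"x":0,"y":9.5,"z":-35.5,"roll":0,"fingers":60},
    {"x":0,"y":9.5,"z":-35.5,"roll":0,"fingers":60}
  ]
}}

```text
time: 3.1
ee_pos: [0.5078, 0.2387, 0.2502]
orientation: [0.532, 0.466, 0.532, -0.466]
ft_force: [0.6, -0.6, 0.5]
finger_gap: 0.0601
```

Call:
{"method": "servo_tool", "body": {
  "rows": [
    {"x":40,"y":0,"z":0,"roll":0,"fingers":60},
    {"x":40,"y":0,"z":0,"roll":0,"fingers":60},
    {"x":20,"y":0,"z":0,"roll":0,"fingers":60},
    {"x":0,"y":0,"z":0,"roll":0,"fingers":60},
    {"x":0,"y":0,"z":0,"roll":0,"fingers":60}
  ]
}}

```text
time: 3.52
ee_pos: [0.5078, 0.2368, 0.1503]
orientation: [0.531, 0.466, 0.532, -0.467]
ft_force: [-0.5, 0.8, 0.4]
finger_gap: 0.0599
```

```bash
python3 -c "
from h import *
plan(.505,.2375,.095,-1.44+np.pi/2)
a=arm.grab_frame('top');b=arm.grab_frame('scene')
cv2.imwrite('pics/p1.png',np.hstack([cv2.resize(a[210:270,195:255],(400,400),interpolation=2),cv2.resize(b[200:280,370:450],(400,400),interpolation=2)]))"
```

```text
pos [0.5078 0.2368 0.1503] t 3.5167 gap 0.05991899496913697 F [-0.4966  0.8369  0.4305] j [-0.3624  0.8261 -0.254   1.6519  0.2898  0.702  -0.6297]
tool-axes mm [55.3357 -2.6461 -1.0363] world mm [ -2.8252   0.6586 -55.3327]
[[-0.0012  0.9914  0.1306]
 [-0.0004  0.1306 -0.9914]
 [-1.     -0.0012  0.0003]]
jaw yaw 0.13101934463030812
yaw err (world ccw) -0.00022301783541145426 roll 0.00022301783541145426
```

View pics/p1.png

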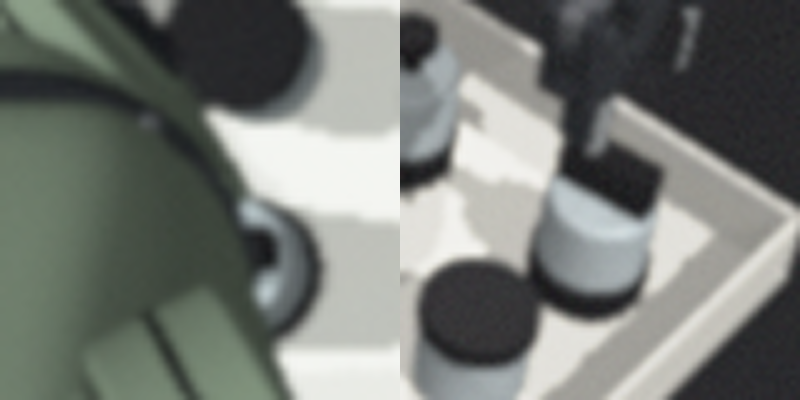

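In the scene crop, the gripper is above the bar at about (610,170) and lies across it. Next I'll descend.

Call:
{"method": "servo_tool", "body": {
  "rows": [
    {"x":20,"y":-2.6,"z":0,"roll":0,"fingers":60},
    {"x":20,"y":0,"z":0,"roll":0,"fingers":60},
    {"x":15,"y":0,"z":0,"roll":0,"fingers":60},
    {"x":0,"y":0,"z":0,"roll":0,"fingers":60},
    {"x":0,"y":0,"z":0,"roll":0,"fingers":60}
  ]
}}

```text
time: 4.03
ee_pos: [0.5059, 0.2367, 0.0966]
orientation: [0.532, 0.467, 0.531, -0.466]
ft_force: [-0.3, 0.3, 0.2]
finger_gap: 0.0598
```

```bash
python3 -c "
from h import *
plan(.505,.2375,.095,-1.44+np.pi/2)
b=arm.grab_frame('scene')
cv2.imwrite('pics/p2.png',cv2.resize(b[200:280,370:450],(600,600),interpolation=2))"
```

```text
pos [0.5059 0.2367 0.0966] t 4.0333 gap 0.05979999215733534 F [-0.3068  0.2513  0.1906] j [-0.3817  0.9067 -0.2194  1.698   0.3224  0.5714 -0.6612]
tool-axes mm [ 1.5545 -0.7577 -0.8981] world mm [-0.8668  0.7925 -1.5549]
[[ 0.001   0.9915  0.1304]
 [ 0.0006  0.1304 -0.9915]
 [-1.      0.001  -0.0005]]
jaw yaw 0.13080851163848004
yaw err (world ccw) -1.218484358345151e-05 roll 1.218484358345151e-05
```

View pics/p2.png

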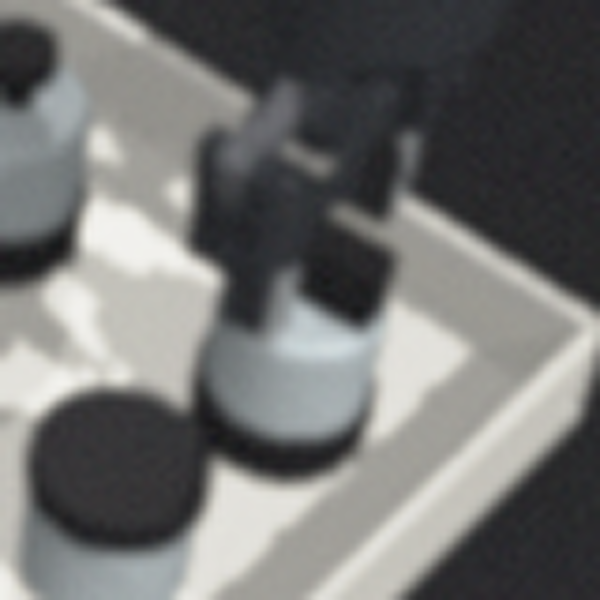

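Call:
{"method": "servo_tool", "body": {
  "rows": [
    {"x":1,"y":0,"z":-0.5,"roll":0,"fingers":30},
    {"x":0,"y":0,"z":0,"roll":0,"fingers":20},
    {"x":0,"y":0,"z":0,"roll":0,"fingers":16},
    {"x":0,"y":0,"z":0,"roll":0,"fingers":10},
    {"x":0,"y":0,"z":0,"roll":0,"fingers":5},
    {"x":0,"y":0,"z":0,"roll":0,"fingers":5},
    {"x":0,"y":0,"z":0,"roll":0,"fingers":5},
    {"x":0,"y":0,"z":0,"roll":0,"fingers":5}
  ],
  "squeeze": 60
}}

```text
time: 4.75
ee_pos: [0.5056, 0.2372, 0.095]
orientation: [0.532, 0.467, 0.532, -0.466]
ft_force: [0.1, 0.2, 8.0]
finger_gap: 0.0152
```

Call:
{"method": "servo_tool", "body": {
  "rows": [
    {"x":-5,"y":0,"z":0,"roll":0,"fingers":5},
    {"x":-10,"y":0,"z":0,"roll":0,"fingers":5},
    {"x":-15,"y":0,"z":0,"roll":0,"fingers":5},
    {"x":0,"y":0,"z":0,"roll":0,"fingers":5},
    {"x":0,"y":0,"z":0,"roll":0,"fingers":5}
  ]
}}

```text
time: 5.17
ee_pos: [0.5056, 0.2371, 0.125]
orientation: [0.532, 0.467, 0.531, -0.466]
ft_force: [-1.0, 0.8, -4.1]
finger_gap: 0.015
```

```bash
python3 -c "
from h import *
plan(.516,-.249,.33,1.77+np.pi/2)
b=arm.grab_frame('scene')
cv2.imwrite('pics/p3.png',cv2.resize(b[180:280,350:450],(600,600),interpolation=2))"
```

```text
pos [0.5056 0.2371 0.125 ] t 5.1667 gap 0.01495822134171177 F [-1.0233  0.8143 -4.1278] j [-0.3727  0.8614 -0.2379  1.6814  0.3065  0.6342 -0.6479]
tool-axes mm [-205.3085  -52.8711  483.1563] world mm [  10.376  -486.0653  204.9873]
[[ 0.0012  0.9915  0.1305]
 [ 0.0007  0.1305 -0.9915]
 [-1.      0.0012 -0.0005]]
jaw yaw 0.13083693652129394
yaw err (world ccw) 0.0683667366838101 roll -0.0683667366838101
```

View pics/p3.png

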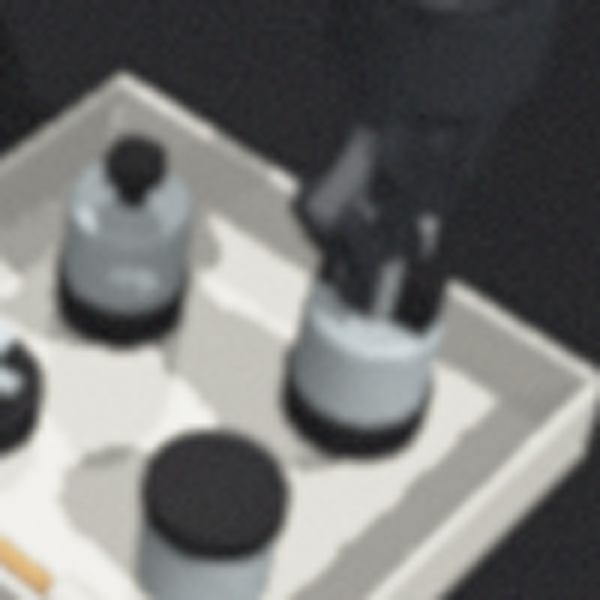

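Gripped and lifted: the load reads −4 N, and the cup hangs upright clear of the floor. Now I'll raise it and carry it across.

Call:
{"method": "servo_tool", "body": {
  "rows": [
    {"x":-30,"y":0,"z":0,"roll":0,"fingers":5},
    {"x":-35,"y":0,"z":0,"roll":0,"fingers":5},
    {"x":-35,"y":0,"z":0,"roll":0,"fingers":5},
    {"x":-35,"y":0,"z":0,"roll":0,"fingers":5},
    {"x":0,"y":0,"z":0,"roll":0,"fingers":5}
  ]
}}

```text
time: 5.63
ee_pos: [0.5067, 0.2379, 0.2645]
orientation: [0.532, 0.469, 0.531, -0.464]
ft_force: [0.4, 0.9, -2.2]
finger_gap: 0.0152
```

Call:
{"method": "servo_tool", "body": {
  "rows": [
    {"x":0,"y":-2,"z":15,"roll":0,"fingers":5},
    {"x":0,"y":-3,"z":28,"roll":0,"fingers":5},
    {"x":0,"y":-4,"z":35,"roll":0,"fingers":5},
    {"x":0,"y":-4,"z":35,"roll":0,"fingers":5},
    {"x":0,"y":-4,"z":35,"roll":0,"fingers":5},
    {"x":0,"y":-4,"z":35,"roll":0,"fingers":5},
    {"x":0,"y":-4,"z":35,"roll":0,"fingers":5},
    {"x":0,"y":-4,"z":35,"roll":0,"fingers":5},
    {"x":0,"y":-4,"z":35,"roll":0,"fingers":5},
    {"x":0,"y":-4,"z":35,"roll":0,"fingers":5},
    {"x":0,"y":-4,"z":35,"roll":0,"fingers":5},
    {"x":0,"y":-4,"z":35,"roll":0,"fingers":5}
  ]
}}

```text
time: 6.63
ee_pos: [0.5115, -0.1603, 0.2583]
orientation: [0.531, 0.466, 0.532, -0.466]
ft_force: [0.7, 1.2, -5.0]
finger_gap: 0.015
```

Call:
{"method": "servo_tool", "body": {
  "rows": [
    {"x":0,"y":-4,"z":35,"roll":0,"fingers":5},
    {"x":0,"y":-3,"z":30,"roll":0,"fingers":5},
    {"x":0,"y":-2,"z":17,"roll":0,"fingers":5},
    {"x":0,"y":-1,"z":8,"roll":0,"fingers":5},
    {"x":0,"y":0,"z":0,"roll":-0.068,"fingers":5},
    {"x":0,"y":0,"z":0,"roll":0,"fingers":5},
    {"x":0,"y":0,"z":0,"roll":0,"fingers":5}
  ]
}}

```text
time: 7.22
ee_pos: [0.5139, -0.2482, 0.2587]
orientation: [0.547, 0.448, 0.547, -0.448]
ft_force: [-0.6, 0.8, -3.2]
finger_gap: 0.0151
```

```bash
python3 -c "
from h import *
plan(.516,-.249,.22,1.77+np.pi/2)
b=arm.grab_frame('scene')
cv2.imwrite('pics/p4.png',cv2.resize(b[60:200,230:370],(600,600),interpolation=2))"
```

```text
pos [ 0.5139 -0.2482  0.2587] t 7.2167 gap 0.015067996138831297 F [-0.6169  0.8426 -3.2435] j [ 0.5885  0.709  -0.387   1.4803  0.2934  1.0107  0.3275]
tool-axes mm [38.7386  1.8797  1.2314] world mm [  2.0628  -0.7995 -38.7406]
[[-0.0006  0.9804  0.1971]
 [ 0.001   0.1971 -0.9804]
 [-1.     -0.0004 -0.0011]]
jaw yaw 0.19838374374650558
yaw err (world ccw) 0.0008199294585979899 roll -0.0008199294585979899
```

View pics/p4.png

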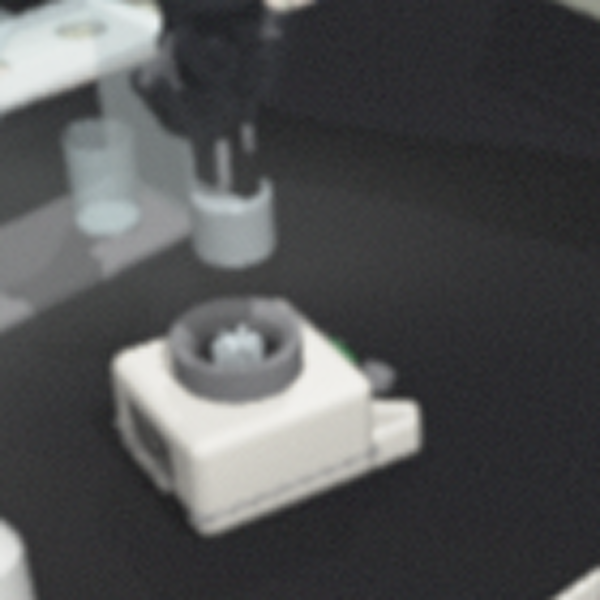

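Call:
{"method": "servo_tool", "body": {
  "rows": [
    {"x":15,"y":2,"z":1.2,"roll":0,"fingers":5},
    {"x":15,"y":0,"z":0,"roll":0,"fingers":5},
    {"x":4,"y":0,"z":0,"roll":0,"fingers":5},
    {"x":0,"y":0,"z":0,"roll":0,"fingers":5},
    {"x":0,"y":0,"z":0,"roll":0,"fingers":5}
  ]
}}

```text
time: 7.68
ee_pos: [0.5163, -0.2495, 0.2258]
orientation: [0.547, 0.448, 0.547, -0.448]
ft_force: [0.3, -0.3, -1.8]
finger_gap: 0.0151
```

```bash
python3 -c "
from h import *
plan(.516,-.249,.22,1.77+np.pi/2)
o,R=state();x,y,z=o['ee_pos']
b=arm.grab_frame('scene')
c=cup(x,y,1.77,z-.09)+[(circ(.516,-.249,.12,.048),(0,255,0)),(circ(x,y,z-.09+.0235,.03),(255,255,0))]
i=overlay(b,'scene',c,260,95,60,10)
j=overlay(b,'scene',[],260,95,60,10)
cv2.imwrite('pics/p5.png',cv2.resize(np.hstack([i,j]),(800,400)))
t=arm.grab_frame('top');cv2.imwrite('pics/p5t.png',cv2.resize(t[200:290,380:470],(500,500),interpolation=2))
"
```

```text
pos [ 0.5163 -0.2495  0.2258] t 7.6833 gap 0.015063576374972576 F [ 0.257  -0.2944 -1.8415] j [ 0.582   0.7501 -0.3737  1.5195  0.3151  0.9317  0.3093]
tool-axes mm [ 5.7594 -0.2056 -0.5675] world mm [-0.3122  0.5162 -5.7594]
[[ 0.0002  0.9803  0.1974]
 [ 0.0001  0.1974 -0.9803]
 [-1.      0.0003 -0.    ]]
jaw yaw 0.19872347114033792
yaw err (world ccw) 0.0004802020647654004 roll -0.0004802020647654004
```

View pics/p5.png

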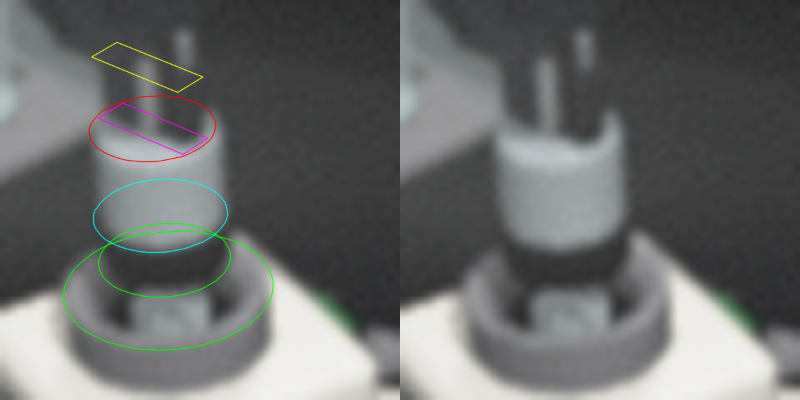

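View pics/p5t.png

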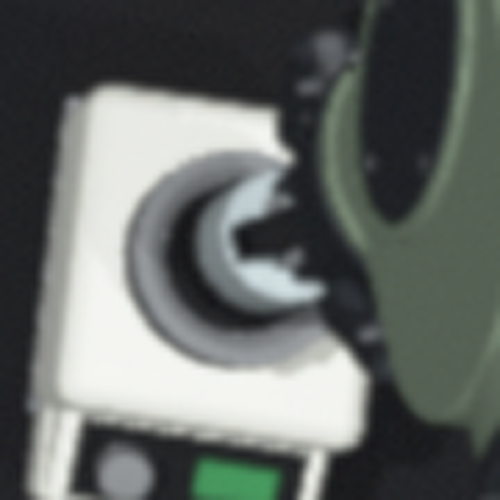

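```bash
python3 -c "
from h import *
o,R=state();x,y,z=o['ee_pos']
t=arm.grab_frame('top');b=arm.grab_frame('scene');cv2.imwrite('pics/t5.png',t);cv2.imwrite('pics/s5.png',b)
def C(dx,dy): return [(circ(x+dx,y+dy,z-.09+.0675,.0275),(0,0,255)),(circ(x+dx,y+dy,z-.09,.0275),(255,0,255)),(circ(.516,-.249,.12,.048),(0,255,0)),(circ(.516,-.249,.112,.033),(0,255,0))]
i=overlay(t,'top',C(0,0),400,222,50,8)
j=overlay(t,'top',C(-.0004,.002),400,222,50,8)
cv2.imwrite('pics/p6.png',np.hstack([i,j]))
def D(dx,dy): return [(circ(x+dx,y+dy,z-.09+.0675,.0275),(0,0,255)),(circ(x+dx,y+dy,z-.09+.0235,.0275),(255,0,255)),(circ(x+dx,y+dy,z-.09+.02,.03),(0,255,255)),(circ(.516,-.249,.12,.048),(0,255,0))]
i=overlay(b,'scene',D(0,0),265,105,40,10)
j=overlay(b,'scene',D(-.0004,.002),265,105,40,10)
cv2.imwrite('pics/p7.png',np.hstack([i,j]))
"
```

```text
(no output)
```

View pics/p6.png

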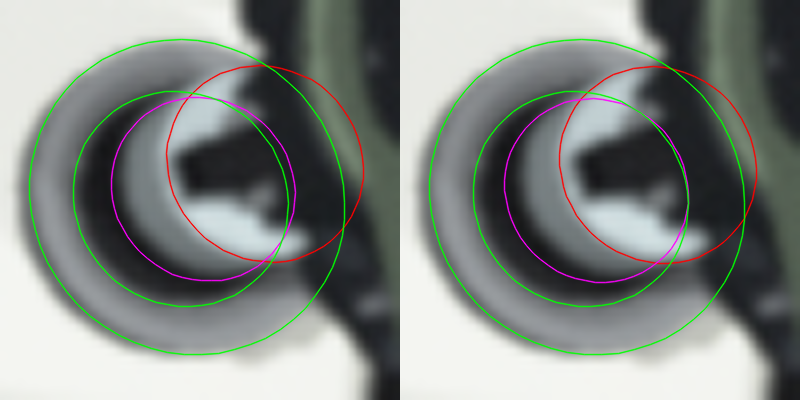

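View pics/p7.png

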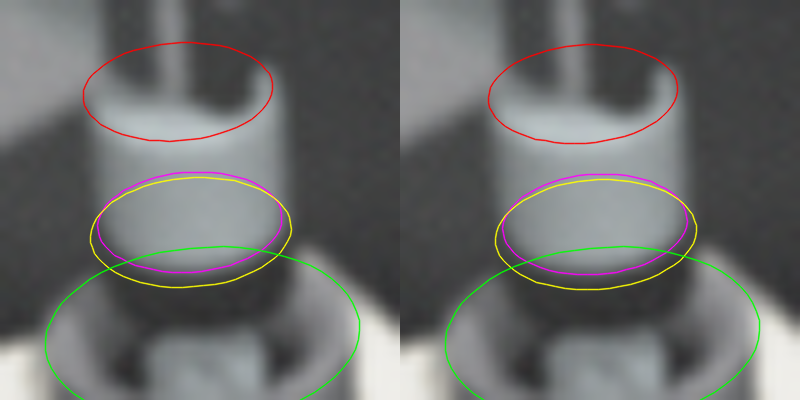

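Call:
{"method": "servo_tool", "body": {
  "rows": [
    {"x":8,"y":0,"z":0.6,"roll":0,"fingers":5},
    {"x":5,"y":0,"z":0,"roll":0,"fingers":5},
    {"x":2,"y":0,"z":0,"roll":0,"fingers":5},
    {"x":0,"y":0,"z":0,"roll":0,"fingers":5},
    {"x":0,"y":0,"z":0,"roll":0,"fingers":5}
  ]
}}

```text
time: 8.3
ee_pos: [0.5162, -0.2504, 0.2102]
orientation: [0.547, 0.448, 0.547, -0.448]
ft_force: [0.8, 0.8, -2.8]
finger_gap: 0.0147
```

```bash
python3 -c "
from h import *
plan(.516,-.249,.20,1.77+np.pi/2)
b=arm.grab_frame('scene');t=arm.grab_frame('top')
cv2.imwrite('pics/p8.png',np.hstack([overlay(b,'scene',[],265,105,40,10),overlay(t,'top',[],400,222,50,8)]))"
```

```text
pos [ 0.5162 -0.2504  0.2102] t 8.3 gap 0.014746279259453572 F [ 0.7613  0.8103 -2.8153] j [ 0.5801  0.7696 -0.367   1.5382  0.3256  0.8949  0.3016]
tool-axes mm [10.1533  0.0847 -1.3645] world mm [ -0.1895   1.357  -10.1528]
[[-0.0003  0.9803  0.1977]
 [ 0.0003  0.1977 -0.9803]
 [-1.     -0.0002 -0.0003]]
jaw yaw 0.19899564005530662
yaw err (world ccw) 0.00020803314979644938 roll -0.00020803314979644938
```

View pics/p8.png

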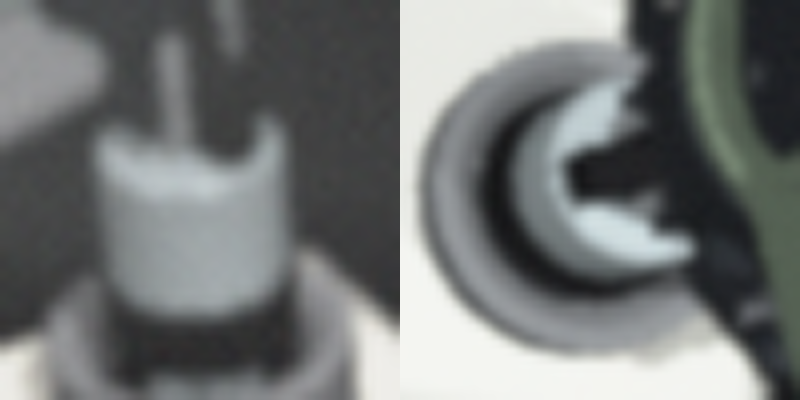

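In the scene crop the cup collar spans columns 102–300 and the mill collar 48–355. Both are centred at about 201, so I'll lower it gently.

Call:
{"method": "servo_tool", "body": {
  "rows": [
    {"x":1.5,"y":0,"z":0,"roll":0,"fingers":5},
    {"x":1.5,"y":0,"z":0,"roll":0,"fingers":5},
    {"x":1.5,"y":0,"z":0,"roll":0,"fingers":5},
    {"x":0,"y":0,"z":0,"roll":0,"fingers":5}
  ]
}}

```text
time: 8.73
ee_pos: [0.5161, -0.2504, 0.2055]
orientation: [0.547, 0.448, 0.547, -0.448]
ft_force: [0.6, 0.0, -3.5]
finger_gap: 0.0149
```

Call:
{"method": "servo_tool", "body": {
  "rows": [
    {"x":1,"y":0,"z":0,"roll":0,"fingers":5},
    {"x":1,"y":0,"z":0,"roll":0,"fingers":5},
    {"x":0,"y":0,"z":0,"roll":0,"fingers":5}
  ]
}}

```text
time: 8.98
ee_pos: [0.5161, -0.2504, 0.2036]
orientation: [0.547, 0.448, 0.547, -0.448]
ft_force: [-0.2, -0.0, -3.5]
finger_gap: 0.0148
```

Call:
{"method": "servo_tool", "body": {
  "rows": [
    {"x":1,"y":0,"z":0,"roll":0,"fingers":5},
    {"x":1,"y":0,"z":0,"roll":0,"fingers":5},
    {"x":0,"y":0,"z":0,"roll":0,"fingers":5}
  ]
}}

```text
time: 9.23
ee_pos: [0.5162, -0.2505, 0.2016]
orientation: [0.547, 0.448, 0.547, -0.448]
ft_force: [0.7, -0.8, -3.4]
finger_gap: 0.0149
```

Call:
{"method": "servo_tool", "body": {
  "rows": [
    {"x":1,"y":0,"z":0,"roll":0,"fingers":5},
    {"x":1,"y":0,"z":0,"roll":0,"fingers":5},
    {"x":0,"y":0,"z":0,"roll":0,"fingers":5}
  ]
}}

```text
time: 9.48
ee_pos: [0.5162, -0.2505, 0.1996]
orientation: [0.547, 0.448, 0.547, -0.448]
ft_force: [0.2, -0.1, -3.2]
finger_gap: 0.015
```

Call:
{"method": "servo_tool", "body": {
  "rows": [
    {"x":1,"y":0,"z":0,"roll":0,"fingers":5},
    {"x":1,"y":0,"z":0,"roll":0,"fingers":5},
    {"x":0,"y":0,"z":0,"roll":0,"fingers":5}
  ]
}}

```text
time: 9.73
ee_pos: [0.5162, -0.2505, 0.1976]
orientation: [0.547, 0.448, 0.547, -0.448]
ft_force: [0.0, -1.1, -4.8]
finger_gap: 0.0151
```

It is sliding onto the gear with no contact force. I'll continue to the seat.

Call:
{"method": "servo_tool", "body": {
  "rows": [
    {"x":1,"y":0,"z":0,"roll":0,"fingers":5},
    {"x":1,"y":0,"z":0,"roll":0,"fingers":5},
    {"x":0,"y":0,"z":0,"roll":0,"fingers":5}
  ]
}}

```text
time: 9.98
ee_pos: [0.5162, -0.2505, 0.1956]
orientation: [0.547, 0.448, 0.547, -0.448]
ft_force: [0.2, -2.4, -3.8]
finger_gap: 0.0149
```

Call:
{"method": "servo_tool", "body": {
  "rows": [
    {"x":1,"y":0,"z":0,"roll":0,"fingers":5},
    {"x":1,"y":0,"z":0,"roll":0,"fingers":5},
    {"x":0,"y":0,"z":0,"roll":0,"fingers":5},
    {"x":0,"y":0,"z":0,"roll":0,"fingers":5}
  ]
}}

```text
time: 10.32
ee_pos: [0.5162, -0.2505, 0.1939]
orientation: [0.547, 0.448, 0.547, -0.448]
ft_force: [0.0, -2.9, -0.3]
finger_gap: 0.0149
```

Seat contact is starting at about the expected height. There is a small sideways load of −3 N in y, so I'll ease 0.6 mm that way and press on.

Call:
{"method": "servo_tool", "body": {
  "rows": [
    {"x":0,"y":0,"z":0.6,"roll":0,"fingers":5},
    {"x":0.5,"y":0,"z":0,"roll":0,"fingers":5},
    {"x":0.5,"y":0,"z":0,"roll":0,"fingers":5},
    {"x":0,"y":0,"z":0,"roll":0,"fingers":5}
  ]
}}

```text
time: 10.65
ee_pos: [0.5163, -0.2509, 0.1928]
orientation: [0.547, 0.448, 0.547, -0.448]
ft_force: [-1.3, 1.0, 2.8]
finger_gap: 0.015
```

Call:
{"method": "servo_tool", "body": {
  "rows": [
    {"x":0.5,"y":0,"z":0,"roll":0,"fingers":5},
    {"x":0.5,"y":0,"z":0,"roll":0,"fingers":5},
    {"x":0,"y":0,"z":0,"roll":0,"fingers":5},
    {"x":0,"y":0,"z":0,"roll":0,"fingers":5}
  ]
}}

```text
time: 10.98
ee_pos: [0.5164, -0.2509, 0.1918]
orientation: [0.547, 0.448, 0.547, -0.448]
ft_force: [-1.0, 0.7, 3.2]
finger_gap: 0.0151
```

Call:
{"method": "servo_tool", "body": {
  "rows": [
    {"x":1,"y":0,"z":0,"roll":0,"fingers":5},
    {"x":1,"y":0,"z":0,"roll":0,"fingers":5},
    {"x":0,"y":0,"z":0,"roll":0,"fingers":5},
    {"x":0,"y":0,"z":0,"roll":0,"fingers":5}
  ]
}}

```text
time: 11.32
ee_pos: [0.5164, -0.2509, 0.1899]
orientation: [0.547, 0.448, 0.547, -0.448]
ft_force: [-2.4, 1.7, 5.5]
finger_gap: 0.0151
```

Call:
{"method": "servo_tool", "body": {
  "rows": [
    {"x":1,"y":0,"z":0,"roll":0,"fingers":5},
    {"x":0.5,"y":0,"z":0,"roll":0,"fingers":5},
    {"x":0,"y":0,"z":0,"roll":0,"fingers":5},
    {"x":0,"y":0,"z":0,"roll":0,"fingers":5}
  ]
}}

```text
time: 11.65
ee_pos: [0.5164, -0.2509, 0.1885]
orientation: [0.547, 0.448, 0.547, -0.448]
ft_force: [-2.9, 1.0, 9.2]
finger_gap: 0.0147
```

Call:
{"method": "servo_tool", "body": {
  "rows": [
    {"x":0.5,"y":-0.4,"z":0,"roll":0,"fingers":5},
    {"x":0.5,"y":0,"z":0,"roll":0,"fingers":5},
    {"x":0,"y":0,"z":0,"roll":0,"fingers":5},
    {"x":0,"y":0,"z":0,"roll":0,"fingers":5}
  ]
}}

```text
time: 11.98
ee_pos: [0.5163, -0.251, 0.1879]
orientation: [0.548, 0.448, 0.547, -0.448]
ft_force: [-3.0, 1.8, 14.3]
finger_gap: 0.0149
```

Call:
{"method": "servo_tool", "body": {
  "rows": [
    {"x":0.5,"y":0,"z":0,"roll":0,"fingers":5},
    {"x":0,"y":0,"z":0,"roll":0,"fingers":5},
    {"x":0,"y":0,"z":0,"roll":0,"fingers":5}
  ]
}}

```text
time: 12.23
ee_pos: [0.5164, -0.251, 0.1878]
orientation: [0.548, 0.448, 0.547, -0.448]
ft_force: [-4.4, 1.7, 22.1]
finger_gap: 0.0151
```

At the stop: z stalled at 0.1878 m while the force rose to 22 N. I'll check in the picture.

```bash
python3 -c "
from h import *
plan(.516,-.249,.1878,1.77+np.pi/2)
b=arm.grab_frame('scene');t=arm.grab_frame('top')
cv2.imwrite('pics/p9.png',np.hstack([overlay(b,'scene',[],265,105,40,10),overlay(t,'top',[],400,222,50,8)]))
cv2.imwrite('pics/p9b.png',b)
plan(.516,-.249,.1878)"
```

```text
pos [ 0.5164 -0.251   0.1878] t 12.2333 gap 0.015149188982472316 F [-4.3619  1.7206 22.09  ] j [ 0.5757  0.798  -0.3559  1.5649  0.3417  0.8391  0.288 ]
tool-axes mm [ 0.022   0.0096 -2.0327] world mm [-0.3925  1.9944 -0.0234]
[[ 0.0016  0.9803  0.1977]
 [-0.0004  0.1977 -0.9803]
 [-1.      0.0014  0.0007]]
jaw yaw 0.19904118810523097
yaw err (world ccw) 0.0001624850998727112 roll -0.0001624850998727112
pos [ 0.5164 -0.251   0.1878] t 12.3333 gap 0.014584283091692244 F [-4.0155  2.1728 21.8414] j [ 0.5757  0.798  -0.3559  1.5648  0.3416  0.8391  0.288 ]
tool-axes mm [ 0.0177 -0.0196 -2.0127] world mm [-0.4172  1.9691 -0.0191]
[[ 0.0016  0.9803  0.1977]
 [-0.0004  0.1977 -0.9803]
 [-1.      0.0015  0.0007]]
jaw yaw 0.1990367646168087
```

View pics/p9.png

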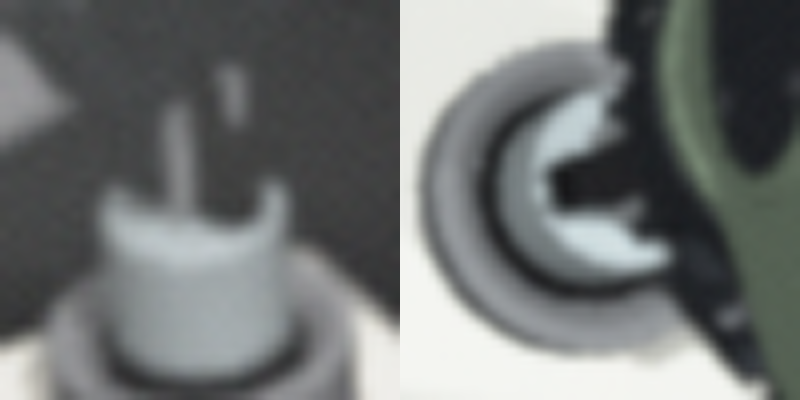

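View pics/p9b.png

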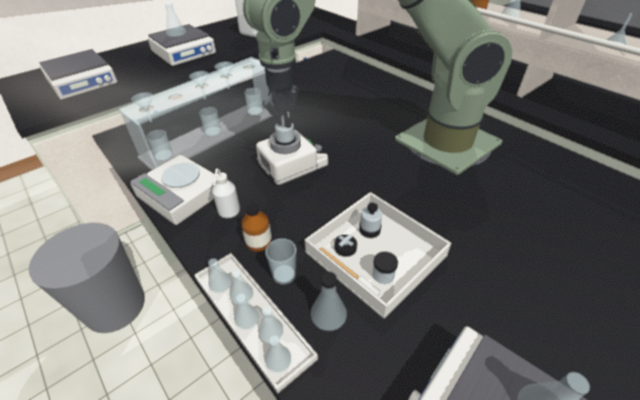

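```bash
python3 -c "
from bench import arm
print(arm.sign_off())"
```

```text
the job is handed in; nothing more can be done
None
```

I took the cup with the bar grip out of the crate, aligned its bar with a gear tooth and lowered it onto the mill. The seat is pressed to its stop, and I handed the job in at 12.3 s still gripping the cup and holding it down.

**Meshing:** the cup slid past the tooth tops with no measurable extra force. Seat contact came at a TCP height of about 0.193 m, against 0.194 m expected.

**At the stop:** the TCP stalled at 0.1878 m, where 0.188 m was expected. The force held steady at 22 N up, so about 25 N between cup and mill counting the cup's weight, against the 45 N limit. The grip was set to 60 N, with a finger gap of about 15 mm.

**Last picture:** the cup stands upright deep in the well, centred to about 1 mm sideways in the scene view. The bottles, flask, beaker and remaining crate parts stand where they were.

**Checks that disagreed:**
- The two cameras differed by about 2 mm on where the cup stood. I went by the cup's position relative to the mill in the same picture.
- A sideways load of about 4 N stayed on the tool at the end.
- The seat travel could not be read directly. I inferred it from the TCP height and the force.

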